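# Put the cabinetmaker's bench tools back in their shaped trays

### The arm

A 6-joint arm with a two-finger parallel gripper is mounted at the origin on the work surface. World frame = base frame: x ahead of the robot, y to its left, z up, the work surface at z = 0. Lengths are in mm, angles in degrees, forces in N, time in s.
With the tool pointing down it reaches from about 350 to 875 mm from the base axis. Payload 4.2 kg.
Tool frame: the origin (TCP) lies midway between the tips of the shut fingers; the grasp point (between the pads) lies 19 mm behind it; z points along the fingers, y is the line along which they close (so a half turn about z gives the same grasp; the last joint's range is limited). The gripper opens to 85 mm and grips with 20 to 120 N. Pads are 22 mm wide; open, the fingers measure 114 mm over their backs; the gripper's body (76 mm by 85 mm) begins 54 mm behind the grasp point. The pads swing forward as they close: fully open they stand 13 mm farther back than shut.
Start: joints at [-55.199, 22.042, 0.453, 0, -68.411, -14.817], TCP at [213.621, -587.337, 231.312] pointing down, gripper open.
Joint ranges: [-179.83, 179.83], [-69.29, 118.12], [-61.27, 80.66], [-181.25, 117.63], [-171.15, -9.14], [-177.46, 177.46]. Speed limits (degrees/s): [159.86, 159.86, 180, 180, 180, 180].

### API

Orientations are given as [roll, pitch, yaw] about the fixed x, y, z axes, in that order (R = Rz(yaw) Ry(pitch) Rx(roll)).
In Python, from rig import arm, capture, camera_info, sign_off gives the robot as it stands.
- The arm moves only by the tool step_arm, never from a script. Its argument "commands" is a list of rows, each a list of 3 entries, a list of its own where there are three numbers: the finger opening in cm, from 0 to 8.54, then the shift along the tool's x, y, z in cm, then the turn, a rotation vector about the tool's x, y, z in degrees. A call has 1 to 12 rows; each row shifts and turns the commanded pose from where the row before left it, along the tool's axes as they then stand; what a row does not reach is not made up. A row lasts 1/8 s, in which the tool goes at most 62.5 mm and 10.7 degrees, less where a joint would pass 70% of its speed; a pose out of reach is approached as far as the arm can. A call is refused whole if a number of a shift passes 6.25 or a number of a turn 10.7, either way. A call with a gripper value outside its range is refused whole. The fingers move at their own pace and stop on an object; "grip_force" is the grip in N (left out, the last holds). Time passes only in rows, so rows that do not move let the fingers close. It gives the time, the measured TCP pose, the force, the opening and the grip force at its end, in the units of the state.
- arm.read_state(): the state, without advancing time (a new reading comes with each control period).
- capture(name): name is "scene" or "top"; returns (picture, depth): 400x640x3 uint8, red, green, blue; 400x640 float32, mm along the optical axis (not along the pixel's ray), 0 where there is no reading.
- camera_info(name): a dict with "mtx" (3x3 intrinsics, pixels), "k1" (the pictures are not rectified: a ray, as slopes to the right and down, at radius r is drawn at 1 + k1 r^2 times it, then the intrinsics apply), "rvec" (rotation vector, rad) and "tvec" (3), from world to camera coordinates, as OpenCV has them. Camera axes: x right, y down, z forward; pixel columns grow to the right and rows downward; lengths in mm; the calibration is good to about 2 mm. A picture is of the moment at which its call begins. camera_info takes no time and is no camera call.
- sign_off(): hands the job in; it is judged then, once.
The state is a dict: "t": time; "joint_pos": joint angles; "joint_vel": joint speeds; "joint_efforts": joint torques, N m; "tcp_pos": TCP position; "tool_rot": TCP orientation; "contact_force": force on the tool from outside, world axes, zero at the start; "wrist_torque": the same for the moment, N m; "opening": opening from 0.0 (shut) to 1.0 (fully open); "finger_force": force on a finger pad.
Only numpy, scipy, OpenCV 4.12 (cv2) and the standard library are available. Lean on these libraries where they do the work, as an engineer would, in place of code of your own. Each camera call takes 0.05 s, during which the arm holds its last target. There are 200 camera calls.

### The job

Put each of the four loose bench tools away in the plywood tray whose recess has its shape: the block plane, the sanding block, the tape measure and the round wax tin, each upright and fully down in its own recess. Set them down, do not drop or throw them, and leave the small glue jar standing where it is.

Things in the scene. Friction and masses are not known exactly. Their poses are not given: they have to be found in the camera images.
- plane: Small block plane, steel with a dark body and a brass knob on top, resting on its sole. Sole 130 x 48 mm; straight parallel sides 48 mm apart, up to 34 mm above the underside; lever cap and knob up to 51 mm. Grip it across its 48 mm width. Origin: centre of the underside; x along the length (knob towards +x), y across, z up. 0.3 to 0.65 kg.
- sander: Cork sanding block with reddish abrasive paper on its underside and lower sides, 100 x 60 x 40 mm (length, width, height). Grip it across its 60 mm width. Origin: centre of the underside; x along the length, y across, z up. 0.1 to 0.2 kg.
- tape: Tape measure with a grey and black case, standing on its edge: 72 mm long (a 3 mm steel hook tab at the +x end besides), 34 mm thick, 62 mm high with a rounded top; flat sides. Grip it across its 34 mm thickness. Origin: centre of the underside; x along the length, y across the thickness, z up. 0.2 to 0.4 kg.
- tin: Round steel tin of wax with a lid, 60 mm in diameter, 45 mm tall, standing upright. Origin: centre of the underside; z up. 0.15 to 0.31 kg.
- plane_tray: Plywood tray fixed to the bench, 170 x 88 x 11 mm, with a rectangular recess 142 x 60 mm, 8 mm deep, with a grey felt floor: the place for the block plane. Origin: centre of the underside, below the recess centre; x along the recess's length, y across, z up. Recess floor 3 mm and rim 11 mm above the bench. Either way round will do for the plane.
- sander_tray: Plywood tray fixed to the bench, 140 x 100 x 11 mm, with a rectangular recess 112 x 72 mm, 8 mm deep, with a grey felt floor: the place for the sanding block. Origin: centre of the underside, below the recess centre; x along the recess's length, y across, z up. Floor 3 mm and rim 11 mm above the bench. Either way round will do.
- tape_tray: Plywood tray fixed to the bench, 112 x 74 x 11 mm, with a rectangular recess 84 x 46 mm, 8 mm deep, with a grey felt floor: the place for the tape measure, standing on its edge as it stands at the start. Origin: centre of the underside, below the recess centre; x along the recess's length, y across, z up. Floor 3 mm and rim 11 mm above the bench. Either way round will do.
- tin_tray: Plywood tray fixed to the bench, 104 x 104 x 11 mm, with a round recess 72 mm in diameter, 8 mm deep, with a grey felt floor: the place for the wax tin. Origin: centre of the underside, below the recess centre; z up. Floor 3 mm and rim 11 mm above the bench.
- glue_jar: Small closed glue jar with a white cap, 42 mm in diameter and 55 mm tall, standing loose between the tools: a bystander. Origin: centre of the underside; z up. The other bystanders among the tools (a pencil, a small offcut) are under 20 mm high.
Not all that is in view belongs to the job. What is shaped like the tape but red is not meant.

How it is judged:
By the outcome, as a careful person would: the job done as asked, in the order asked, and still so for the second after the job is handed in, with the robot touching nothing.
It also fails if it takes over 112 s, if anything falls off the work surface, if the arm or the gripper's body presses on something with over 40 N, if the wrist force passes 120 N, or if a joint passes its speed limit or range.

## Working session

There is one attempt and no reset: what is moved stays moved. The work goes in short steps, Python scripts to look and compute and a tool call to move; the robot and the scene stay as the last step left them, time stands still between calls to the robot, and variables do not carry over. Pictures are saved under pics/ and viewed, at most 14 in all, crops included, and the job is handed in when it is done.

Besides the shell and the picture viewer there is one more tool, called after "Request:" as name([rows], argument=value, ...), one row to a line, values as JSON. step_arm: Moves the arm, as the interface text tells. Its arguments: {"type":"object","properties":{"commands":{"type":"array","items":{"type":"array"}},"grip_force":{"type":"number"}},"required":["commands"]}

```bash
mkdir -p pics; ls; python3 - <<'E'
from rig import arm, capture, camera_info
import cv2,numpy as np
for n in("top","scene"):
    p,d=capture(n); cv2.imwrite(f"pics/{n}0.png",p[:,:,::-1]); np.savez(f"{n}0.npz",p=p,d=d)
    i=camera_info(n); print(n,i); R=cv2.Rodrigues(np.array(i['rvec'],float))[0]; print(-R.T@np.array(i['tvec']).ravel())
print(arm.read_state())
E
```

```text
pics
top {'mtx': array([[450.54673273,   0.        , 317.71727233],
       [  0.        , 450.54673273, 202.37397619],
       [  0.        ,   0.        ,   1.        ]]), 'k1': -0.027314034615781045, 'rvec': array([ 2.18008737, -2.18386509,  0.0823516 ]), 'tvec': array([ 16.533274  , 468.93460624, 974.69450991])}
[ 393.1833404    14.82628655 1007.66534315]
scene {'mtx': array([[398.38051127,   0.        , 324.30932508],
       [  0.        , 398.38051127, 194.62308991],
       [  0.        ,   0.        ,   1.        ]]), 'k1': -0.02869935914150199, 'rvec': array([ 1.73001136,  1.53705717, -0.77887322]), 'tvec': array([ -64.8953089 , -247.13188158, 1237.1488982 ])}
[1146.69989934  -77.92695042  524.24202004]
{'t': 0.1, 'joint_pos': array([-5.51977658e+01,  2.20856463e+01,  3.87997393e-01, -2.44820010e-02,
       -6.84122071e+01, -1.48174218e+01]), 'joint_vel': array([-0.01549427, -0.20372718,  0.17840907,  0.029112  ,  0.01358513,
        0.06292361]), 'joint_efforts': array([ 2.27269520e-04, -3.93320346e+01,  1.88930190e+01,  4.19795126e+00,
       -2.58536878e-03,  2.13551566e-06]), 'tcp_pos': array([ 213.44954778, -586.86547496,  230.34327696]), 'tool_rot': array([ 1.79887978e+02, -6.10404615e-03, -1.60024211e+02]), 'contact_force': array([ 0.57213553, -1.31293048,  0.21455343]), 'wrist_torque': array([-0.00459494, -0.00650062, -0.0103995 ]), 'finger_force': 0.0, 'opening': 0.997669891970988}
```

View pics/top0.png

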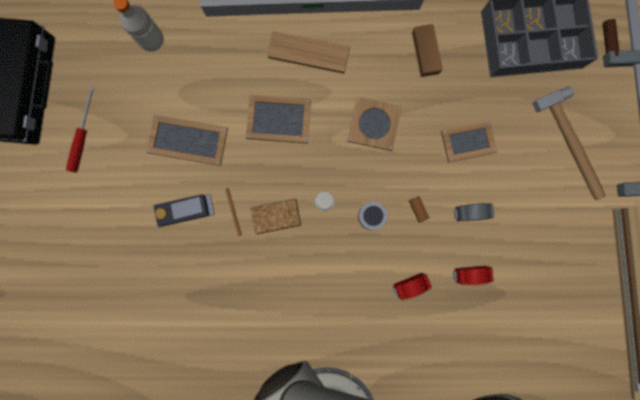

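View pics/scene0.png

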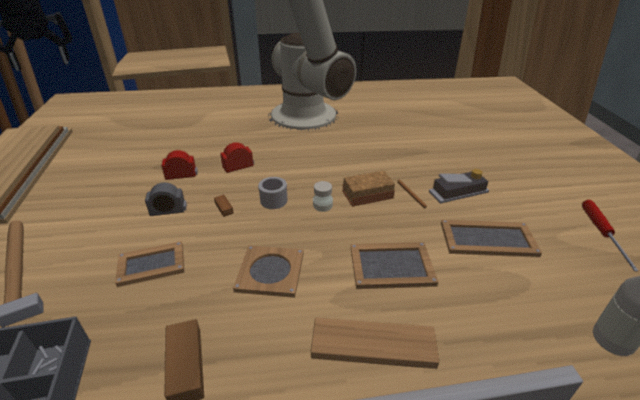

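The top view (+x up, +y left) shows, by pixel:

| Item | Tool | Tray |
|---|---|---|
| Plane | (183,210) | (187,140) |
| Sander | (275,216) | (279,118) |
| Tin | (372,215) | (375,123) |
| Grey tape | (474,212) | (469,141) |

The jar is at (324,201), with red decoys below. The scene view agrees: tools are nearer the robot, trays farther out.

```bash
cat > h.py <<'E'
import cv2,numpy as np
from rig import camera_info
def cam(n):
    i=camera_info(n); R=cv2.Rodrigues(np.array(i['rvec'],float))[0]
    return i['mtx'],i['k1'],R,np.array(i['tvec'],float).ravel()
def rays(n,px):
    K,k,R,t=cam(n); px=np.asarray(px,float).reshape(-1,1,2)
    u=cv2.undistortPoints(px,K,np.array([k,0,0,0.])).reshape(-1,2)
    return np.c_[u,np.ones(len(u))],R,t
def onplane(n,px,z):
    r,R,t=rays(n,px); d=r@R; c=-R.T@t
    return c+d*((z-c[2])/d[:,2])[:,None]
def cloud(n,d):
    h,w=d.shape; g=np.stack(np.meshgrid(np.arange(w),np.arange(h)),-1).reshape(-1,2)
    r,R,t=rays(n,g); X=(r*d.reshape(-1,1)-t)@R
    X[d.ravel()==0]=np.nan
    return X.reshape(h,w,3)
def rect(P):
    (c,s,a)=cv2.minAreaRect(np.float32(P)[:,:2])
    if s[0]<s[1]: s=s[::-1]; a+=90
    return np.round(c,1),np.round(s,1),round((a+90)%180-90,1)
E
cat > m.py <<'E'
from h import *
import sys
f=np.load(sys.argv[1]+".npz"); p,d=f['p'],f['d']
X=cloud("top",d); hsv=cv2.cvtColor(p,cv2.COLOR_RGB2HSV)
wb=X[250:330,100:300,2]; print("bench z",np.nanmedian(wb),np.nanstd(wb))
z0=np.nanmedian(wb)
m=np.nan_to_num(X[:,:,2]-z0)>9; m[:180]=0; m[310:]=0; m[:,:140]=0; m[:,540:]=0
n,l,st,ce=cv2.connectedComponentsWithStats(m.astype('uint8'))
for i in range(1,n):
    if st[i,4]<40: continue
    P=X[l==i]; print("obj",np.round(ce[i]),st[i,4],*rect(P[:,:2]),"top",round(np.nanpercentile(P[:,2],97)-z0,1))
    # silhouettes by top-height slice
    for q in (15,28):
        Q=P[P[:,2]-z0>q]
        if len(Q)>30: print("    >",q,*rect(Q))
s=((hsv[:,:,1]<70)).astype('uint8'); s[:90]=0; s[170:]=0; s[:,:145]=0; s[:,510:]=0
s=cv2.morphologyEx(s,cv2.MORPH_OPEN,np.ones((3,3)))
for c in cv2.findContours(s,cv2.RETR_EXTERNAL,cv2.CHAIN_APPROX_NONE)[0]:
    if cv2.contourArea(c)<200: continue
    print("recess",c.reshape(-1,2).mean(0).round(),*rect(onplane("top",c,5)))
E
python3 m.py top0
```

```text
bench z -0.3856245232276231 1.8277460264673158
obj [324. 201.] 299 [469.3   1.9] [39.7 38.2] 90.0 top 58.2Traceback (most recent call last):
  File "m.py", line 15, in <module>
    if len(Q)>30: print("    >",q,*rect(Q))
                                   ~~~~^^^
  File "h.py", line 19, in rect
    (c,s,a)=cv2.minAreaRect(np.float32(P)[:,:2])
            ~~~~~~~~~~~~~~~^^^^^^^^^^^^^^^^^^^^^
cv2.error: OpenCV(4.12.0) /io/opencv/modules/imgproc/src/convhull.cpp:143: error: (-215:Assertion failed) total >= 0 && (depth == CV_32F || depth == CV_32S) in function 'convexHull'
```

```bash
sed -i 's/np.float32(P)\[:,:2\])/np.ascontiguousarray(P[:,:2],np.float32))/' h.py; python3 m.py top0
```

```text
bench z -0.3856245232276231 1.8277460264673158
obj [324. 201.] 299 [469.3   1.9] [39.7 38.2] 90.0 top 58.2
    > 15 [470.    1.9] [39.7 36.9] 90.0
    > 28 [470.    3.5] [36.8 36.3] 0.6
obj [181. 210.] 1226 [451.6 316.8] [124.6  48.9] -77.1 top 52.2
    > 15 [451.9 315.4] [111.8  48.9] -77.1
    > 28 [452.  315.7] [111.4  48.7] -77.1
obj [419. 209.] 280 [ 454.2 -207.8] [55.1 24.6] 24.8 top 21.3
    > 15 [ 454.6 -207.6] [54.2 24.6] 24.8
obj [275. 216.] 1281 [438.3 107.8] [99.8 58.6] -78.7 top 43.3
    > 15 [438.3 107.8] [99.8 58.6] -78.7
    > 28 [438.7 107.8] [99.8 57.9] -78.7
obj [372. 216.] 651 [ 438.7 -101.4] [58.9 58.1] 89.8 top 48.6
    > 15 [ 438.7 -101.4] [58.9 58.1] 89.8
    > 28 [ 438.6 -101.7] [58.4 58. ] 89.0
obj [474. 212.] 605 [ 446.1 -324.5] [73.7 35.2] -85.3 top 63.5
    > 15 [ 446.2 -325. ] [72.7 35.2] -85.3
    > 28 [ 446.2 -325.7] [71.4 35.1] -85.1
obj [473. 275.] 648 [ 309.7 -319.6] [73.1 35.6] -84.3 top 63.5
    > 15 [ 309.6 -320. ] [72.2 35.7] -85.3
    > 28 [ 309.9 -320.9] [70.4 35.6] -84.3
obj [412. 287.] 688 [ 287. -186.] [75.4 34.9] -68.3 top 63.1
    > 15 [ 287.1 -186.3] [74.9 34.9] -67.9
    > 28 [ 287.5 -187.3] [72.7 34.7] -67.9
recess [469. 141.] [ 608.9 -326.3] [83.4 45.9] -78.2
recess [187. 140.] [612.7 312.3] [141.7  59.7] 79.9
recess [374. 123.] [ 650.1 -112.1] [69.3 68.1] -0.5
recess [278. 119.] [660.9 105.2] [112.   71.4] 85.7
```

```bash
cat >> h.py <<'E'
def go(x,y,z,yaw=None):
    from rig import arm
    s=arm.read_state(); p=np.array(s['tcp_pos']); r=s['tool_rot']
    print("at",p.round(1),np.round(r,2),"t",round(s['t'],2))
    w=r[2] if yaw is None else yaw
    from scipy.spatial.transform import Rotation as Ro
    R=Ro.from_euler('xyz',[180,0,w],degrees=True).as_matrix()
    print("  turn z",round(-((w-r[2]+180)%360-180),1)," then shift cm",np.round((np.array([x,y,z])-p)@R/10,2))
E
python3 - <<'E'
from h import *
p=np.load("top0.npz")['p'][180:240,140:230,::-1]
cv2.imwrite("pics/c1.png",cv2.resize(p,None,fx=8,fy=8,interpolation=cv2.INTER_NEAREST))
go(430,-440,230,-77)
E
```

```text
at [ 213.4 -586.9  230.3] [ 1.7989e+02 -1.0000e-02 -1.6002e+02] t 0.1
  turn z -83.0  then shift cm [ -9.44 -24.4    0.03]
```

View pics/c1.png

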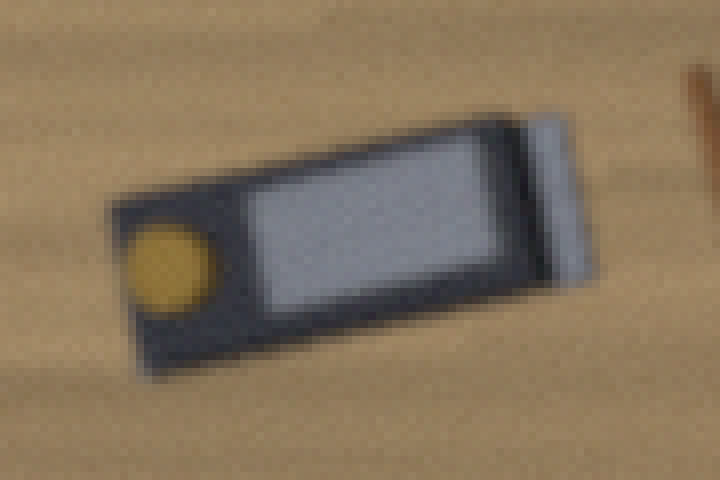

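Request:
step_arm([
  [8.5,[0,0,0],[0,0,-10.4]],
  [8.5,[0,0,0],[0,0,-10.4]],
  [8.5,[0,0,0],[0,0,-10.4]],
  [8.5,[0,0,0],[0,0,-10.4]],
  [8.5,[0,0,0],[0,0,-10.4]],
  [8.5,[0,0,0],[0,0,-10.4]],
  [8.5,[0,0,0],[0,0,-10.4]],
  [8.5,[0,0,0],[0,0,-10.2]],
  [8.5,[0,0,0],[0,0,0]],
], grip_force=40)

```text
t: 1.23
tcp_pos: [213.5, -587.1, 230.7]
tool_rot: [180.0, 0.1, -77.1]
contact_force: [-0.1, -0.6, 0.5]
opening: 0.994
finger_force: 0.0
```

The crop shows the plane's sole end at about image pixel (212,204), with the brass knob at the left (+y) end.

```bash
python3 - <<'E'
from h import *
e=onplane("top",[[212.1,204.1]],4)[0]; a=np.deg2rad(102.9)
print(e, e[:2]+65*np.array([np.cos(a),np.sin(a)]))
go(430,-440,230); 
E
```

```text
[466.57472287 252.05246707   4.        ] [452.06346533 315.41194469]
at [ 213.5 -587.1  230.7] [ 1.7999e+02  7.0000e-02 -7.7140e+01] t 1.23
  turn z -0.0  then shift cm [ -9.52 -24.38   0.07]
```

Request:
step_arm([
  [8.5,[-2.4,-6,0],[0,0,0]],
  [8.5,[-2.4,-6,0],[0,0,0]],
  [8.5,[-2.4,-6,0],[0,0,0]],
  [8.5,[-2.3,-5.4,0],[0,0,0]],
  [8.5,[-6,0,0],[0,0,0]],
  [8.5,[-6,0,0],[0,0,0]],
  [8.5,[-6,0,0],[0,0,0]],
  [8.5,[-6,0,0],[0,0,0]],
  [8.5,[-6,0,0],[0,0,0]],
  [8.5,[-6,0,0],[0,0,0]],
  [8.5,[-6,0,0],[0,0,0]],
  [8.5,[-6,0,0],[0,0,0]],
])

```text
t: 2.72
tcp_pos: [306.4, 23.3, 231.6]
tool_rot: [-179.9, 0.0, -77.2]
contact_force: [1.0, 0.7, -0.2]
opening: 0.997
finger_force: 0.0
```

Request:
step_arm([
  [8.5,[-5,-4.1,0],[0,0,0]],
  [8.5,[-5,-4.1,0],[0,0,0]],
  [8.5,[-5,-4.1,0],[0,0,0]],
  [8.5,[-5,-4.1,2],[0,0,0]],
  [8.5,[-5.2,-4.3,2],[0,0,0]],
  [8.5,[0,0,4],[0,0,0]],
  [8.5,[0,0,2],[0,0,0]],
  [8.5,[0,0,0],[0,0,0]],
])

```text
t: 3.72
tcp_pos: [443.0, 296.1, 133.2]
tool_rot: [179.8, -0.2, -77.2]
contact_force: [0.4, -0.9, -0.4]
opening: 0.995
finger_force: 0.0
```

```bash
python3 -c "
from h import *
go(452,315.5,7,-77.1)"
```

```text
at [443.  296.1 133.2] [ 1.7978e+02 -1.6000e-01 -7.7160e+01] t 3.73
  turn z -0.1  then shift cm [-1.69 -1.31 12.62]
```

Request:
step_arm([
  [8.5,[-1.7,-1.3,0],[0,0,0]],
  [8.5,[0,0,3],[0,0,0]],
  [8.5,[0,0,3],[0,0,0]],
  [8.5,[0,0,2],[0,0,0]],
  [8.5,[0,0,0],[0,0,0]],
  [8.5,[0,0,0],[0,0,0]],
])

```text
t: 4.47
tcp_pos: [453.6, 317.3, 56.7]
tool_rot: [-179.9, 0.1, -77.0]
contact_force: [-1.2, -0.4, 0.3]
opening: 0.998
finger_force: 0.0
```

```bash
python3 - <<'E'
from h import *
go(452,315.5,7,-77.1)
from rig import capture
for n in ("top","scene"):
    p,d=capture(n); np.savez(n+"1.npz",p=p,d=d)
    if n=="scene": cv2.imwrite("pics/s1.png",cv2.resize(p[100:250,360:560,::-1],None,fx=4,fy=4))
E
```

```text
at [453.6 317.3  56.7] [-1.7985e+02  9.0000e-02 -7.7030e+01] t 4.47
  turn z 0.1  then shift cm [0.14 0.19 4.97]
```

View pics/s1.png

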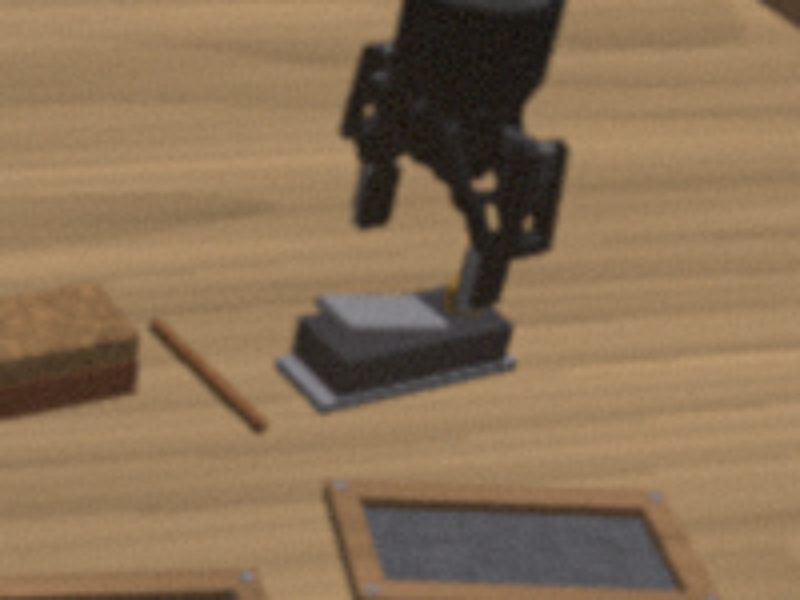

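The crop shows the open fingers straddling the plane, at about (375,190) and (485,280), with clearance on both sides. I'll descend and close.

Request:
step_arm([
  [8.5,[0.1,0.1,2.5],[0,0,0]],
  [8.5,[0,0,2],[0,0,0]],
  [8.5,[0,0,0.4],[0,0,0]],
  [8.5,[0,0,0],[0,0,0]],
  [8.5,[0,0,0],[0,0,0]],
])

```text
t: 5.2
tcp_pos: [452.5, 315.9, 7.2]
tool_rot: [-179.9, 0.1, -77.0]
contact_force: [0.5, 1.2, 0.2]
opening: 1.0
finger_force: 0.0
```

```bash
python3 -c "
from h import *
go(452,315.5,7,-77.1)"
```

```text
at [452.5 315.9   7.2] [-1.799e+02  7.000e-02 -7.701e+01] t 5.2
  turn z 0.1  then shift cm [0.03 0.06 0.02]
```

Request:
step_arm([
  [3.5,[0,0,0],[0,0,0]],
  [3.5,[0,0,0],[0,0,0]],
  [3.5,[0,0,0],[0,0,0]],
  [3.5,[0,0,0],[0,0,0]],
  [3.5,[0,0,0],[0,0,0]],
  [3.5,[0,0,0],[0,0,0]],
  [3.5,[0,0,0],[0,0,0]],
  [3.5,[0,0,0],[0,0,0]],
], grip_force=50)

```text
t: 6.2
tcp_pos: [452.9, 316.1, 7.0]
tool_rot: [-179.9, 0.1, -77.0]
contact_force: [1.4, 0.0, 5.3]
opening: 0.549
finger_force: 54.1
```

Request:
step_arm([
  [3.5,[0,0,-1],[0,0,0]],
  [3.5,[0,0,-2],[0,0,0]],
  [3.5,[0,0,-3],[0,0,0]],
  [3.5,[0,0,0],[0,0,8]],
  [3.5,[0,0,0],[0,0,8]],
  [3.5,[0,0,0],[0,0,7]],
  [3.5,[0,0,0],[0,0,0]],
])

```text
t: 7.08
tcp_pos: [450.9, 314.3, 65.3]
tool_rot: [179.9, -0.1, -100.0]
contact_force: [-0.6, 0.7, -3.3]
opening: 0.552
finger_force: 53.1
```

```bash
python3 -c "
from h import *
go(613,312.5,60,-100.1)"
```

```text
at [450.9 314.3  65.3] [ 1.7989e+02 -1.3000e-01 -9.9970e+01] t 7.08
  turn z 0.1  then shift cm [ -2.67 -15.99   0.53]
```

Request:
step_arm([
  [3.5,[-0.7,-4,0],[0,0,0]],
  [3.5,[-0.7,-4,0],[0,0,0]],
  [3.5,[-0.7,-4,0],[0,0,0]],
  [3.5,[-0.6,-4,0],[0,0,0]],
  [3.5,[0,0,0],[0,0,0]],
  [3.5,[0,0,0],[0,0,0]],
  [3.5,[0,0,0],[0,0,0]],
])

```text
t: 7.95
tcp_pos: [612.9, 314.0, 65.8]
tool_rot: [179.9, -0.1, -99.9]
contact_force: [0.5, -0.2, -4.0]
opening: 0.552
finger_force: 53.5
```

```bash
python3 - <<'E'
from h import *
go(613,312.5,30,-100.1)
from rig import capture
p,d=capture("scene"); cv2.imwrite("pics/s2.png",cv2.resize(p[130:280,400:600,::-1],None,fx=4,fy=4))
E
```

```text
at [612.9 314.   65.8] [ 1.7993e+02 -6.0000e-02 -9.9940e+01] t 7.95
  turn z 0.2  then shift cm [ 0.14 -0.04  3.58]
```

View pics/s2.png

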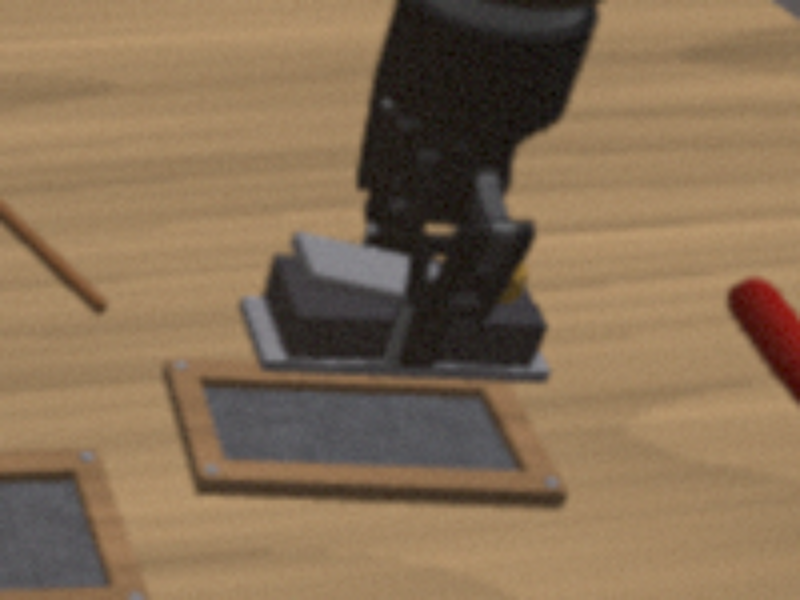

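The plane hangs level over its tray. The near fingertip, at crop (400,362), looks close to sole level, so I'll check its height against the rim.

```bash
python3 - <<'E'
from h import *
def onx(px,x):
    r,R,t=rays("scene",[px]); d=(r@R)[0]; c=-R.T@t; return c+d*((x-c[0])/d[0])
for q in [(400,362),(400,374),(435,365),(300,365),(300,375)]:
    print(q,onx((q[0]/4+400-.4,q[1]/4+130-.4),637).round(1), onx((q[0]/4+400-.4,q[1]/4+130-.4),645)[2].round(1))
E
```

```text
(400, 362) [637.  305.8  70.8] 77.9
(400, 374) [637.  307.8  63.6] 70.8
(435, 365) [637.  323.7  67.3] 74.5
(300, 365) [637.  257.4  73.7] 80.8
(300, 375) [637.  258.8  67.7] 74.9
```

Request:
step_arm([
  [3.5,[0.15,0,1.5],[0,0,0]],
  [3.5,[0,0,1.5],[0,0,0]],
  [3.5,[0,0,1],[0,0,0]],
  [3.5,[0,0,0.8],[0,0,0]],
  [3.5,[0,0,0],[0,0,0]],
  [3.5,[0,0,0],[0,0,0]],
])

```text
t: 8.75
tcp_pos: [614.4, 312.8, 18.5]
tool_rot: [-180.0, 0.0, -100.0]
contact_force: [1.3, -0.6, -3.6]
opening: 0.552
finger_force: 53.6
```

```bash
python3 -c "
from h import *
go(613,312.5,11,-100.1)"
```

```text
at [614.4 312.8  18.5] [-1.7995e+02  4.0000e-02 -1.0001e+02] t 8.75
  turn z 0.1  then shift cm [0.05 0.13 0.75]
```

Request:
step_arm([
  [3.5,[0,0.1,0.3],[0,0,0]],
  [3.5,[0,0,0.2],[0,0,0]],
  [3.5,[0,0,0.1],[0,0,0]],
  [3.5,[0,0,0],[0,0,0]],
  [3.5,[0,0,0],[0,0,0]],
])

```text
t: 9.38
tcp_pos: [613.0, 312.8, 12.2]
tool_rot: [-180.0, 0.0, -100.0]
contact_force: [0.3, 0.6, -3.4]
opening: 0.548
finger_force: 53.6
```

Request:
step_arm([
  [3.5,[0,0,0.1],[0,0,0]],
  [3.5,[0,0,0],[0,0,0]],
])

```text
t: 9.62
tcp_pos: [612.9, 312.7, 11.0]
tool_rot: [180.0, -0.0, -100.0]
contact_force: [-0.4, -0.7, -4.3]
opening: 0.557
finger_force: 53.6
```

Request:
step_arm([
  [3.5,[0,0,0.1],[0,0,0]],
  [3.5,[0,0,0],[0,0,0]],
])

```text
t: 9.88
tcp_pos: [613.0, 312.8, 10.2]
tool_rot: [-180.0, 0.0, -100.0]
contact_force: [0.5, 0.3, -3.3]
opening: 0.554
finger_force: 53.6
```

Request:
step_arm([
  [3.5,[0,0,0.05],[0,0,0]],
  [3.5,[0,0,0],[0,0,0]],
])

```text
t: 10.12
tcp_pos: [613.0, 312.8, 10.2]
tool_rot: [-180.0, 0.0, -100.0]
contact_force: [-1.9, -1.2, -0.7]
opening: 0.554
finger_force: 54.0
```

Request:
step_arm([
  [6,[0,0,0],[0,0,0]],
  [8.5,[0,0,0],[0,0,0]],
  [8.5,[0,0,0],[0,0,0]],
  [8.5,[0,0,0],[0,0,0]],
  [8.5,[0,0,0],[0,0,0]],
  [8.5,[0,0,-1.5],[0,0,0]],
  [8.5,[0,0,-4],[0,0,0]],
  [8.5,[0,0,-5],[0,0,0]],
  [8.5,[0,0,-2],[0,0,-10.6]],
  [8.5,[0,0,0],[0,0,-10.6]],
  [8.5,[0,0,0],[0,0,0]],
])

```text
t: 11.5
tcp_pos: [613.1, 312.8, 136.0]
tool_rot: [-179.9, 0.0, -78.9]
contact_force: [-0.2, -0.3, -0.8]
opening: 0.995
finger_force: 0.0
```

```bash
python3 -c "
from h import *
go(438.3,107.8,120,-78.7)"
```

```text
at [613.1 312.8 136. ] [-1.7991e+02  5.0000e-02 -7.8940e+01] t 11.5
  turn z -0.2  then shift cm [16.68 21.16  1.6 ]
```

Request:
step_arm([
  [8.5,[4,5,0],[0,0,-0.2]],
  [8.5,[4,5,0],[0,0,0]],
  [8.5,[4,5,0],[0,0,0]],
  [8.5,[4,5,0],[0,0,0]],
  [8.5,[0.7,1.2,2],[0,0,0]],
  [8.5,[0,0,3],[0,0,0]],
  [8.5,[0,0,1],[0,0,0]],
  [8.5,[0,0,0],[0,0,0]],
  [8.5,[0,0,0],[0,0,0]],
])

```text
t: 12.62
tcp_pos: [442.7, 112.5, 75.3]
tool_rot: [-179.9, 0.0, -78.6]
contact_force: [0.2, 0.1, 0.4]
opening: 0.994
finger_force: 0.0
```

```bash
python3 -c "
from h import *
go(438.3,107.8,8,-78.7)"
```

```text
at [442.7 112.5  75.3] [-1.7991e+02  2.0000e-02 -7.8620e+01] t 12.62
  turn z 0.1  then shift cm [0.38 0.52 6.73]
```

Request:
step_arm([
  [8.5,[0.4,0.5,0],[0,0,0]],
  [8.5,[0,0,2.5],[0,0,0]],
  [8.5,[0,0,2.2],[0,0,0]],
  [8.5,[0,0,1.5],[0,0,0]],
  [8.5,[0,0,0.5],[0,0,0]],
  [8.5,[0,0,0],[0,0,0]],
  [8.5,[0,0,0],[0,0,0]],
])

```text
t: 13.5
tcp_pos: [438.2, 107.3, 8.3]
tool_rot: [-179.9, 0.0, -78.6]
contact_force: [-0.3, -0.5, 0.4]
opening: 0.996
finger_force: 0.0
```

Request:
step_arm([
  [4.8,[0,0,0],[0,0,0]],
  [4.8,[0,0,0],[0,0,0]],
  [4.8,[0,0,0],[0,0,0]],
  [4.8,[0,0,0],[0,0,0]],
  [4.8,[0,0,0],[0,0,0]],
  [4.8,[0,0,0],[0,0,0]],
], grip_force=30)

```text
t: 14.25
tcp_pos: [438.6, 107.6, 8.3]
tool_rot: [-179.9, 0.0, -78.6]
contact_force: [-0.1, 0.0, 5.1]
opening: 0.672
finger_force: 32.9
```

Request:
step_arm([
  [4.8,[0,0,-1],[0,0,0]],
  [4.8,[0,0,-2],[0,0,0]],
  [4.8,[0,0,-3],[0,0,0]],
  [4.8,[0,0,0],[0,0,8]],
  [4.8,[0,0,0],[0,0,7.7]],
  [4.8,[0,0,0],[0,0,0]],
  [4.8,[0,0,0],[0,0,0]],
])

```text
t: 15.12
tcp_pos: [437.4, 106.9, 67.5]
tool_rot: [180.0, -0.0, -94.2]
contact_force: [-0.3, 0.0, -2.1]
opening: 0.673
finger_force: 32.9
```

```bash
python3 -c "
from h import *
go(661,105.2,60,-94.3)"
```

```text
at [437.4 106.9  67.5] [ 1.7997e+02 -1.0000e-02 -9.4220e+01] t 15.12
  turn z 0.1  then shift cm [ -1.5  -22.31   0.75]
```

Request:
step_arm([
  [4.8,[-0.3,-4,0],[0,0,0.1]],
  [4.8,[-0.3,-4,0],[0,0,0]],
  [4.8,[-0.3,-4,0],[0,0,0]],
  [4.8,[-0.3,-4,0],[0,0,0]],
  [4.8,[-0.3,-4,0],[0,0,0]],
  [4.8,[0,-2.3,0],[0,0,0]],
  [4.8,[0,0,0],[0,0,0]],
  [4.8,[0,0,0],[0,0,0]],
  [4.8,[0,0,0],[0,0,0]],
])

```text
t: 16.25
tcp_pos: [660.2, 105.0, 67.6]
tool_rot: [179.9, -0.0, -94.4]
contact_force: [0.8, 0.4, -1.7]
opening: 0.67
finger_force: 33.1
```

```bash
python3 -c "
from h import *
go(661,105.2,11.3,-94.3)"
```

```text
at [660.2 105.   67.6] [ 1.7995e+02 -1.0000e-02 -9.4380e+01] t 16.25
  turn z -0.1  then shift cm [-0.03 -0.08  5.63]
```

Request:
step_arm([
  [4.8,[0,-0.1,1.5],[0,0,0]],
  [4.8,[0,0,1.5],[0,0,0]],
  [4.8,[0,0,1],[0,0,0]],
  [4.8,[0,0,0.7],[0,0,0]],
  [4.8,[0,0,0.4],[0,0,0]],
  [4.8,[0,0,0.2],[0,0,0]],
  [4.8,[0,0,0.1],[0,0,0]],
  [4.8,[0,0,0],[0,0,0]],
  [4.8,[0,0,0],[0,0,0]],
])

```text
t: 17.38
tcp_pos: [662.4, 104.9, 13.9]
tool_rot: [-180.0, 0.0, -94.4]
contact_force: [0.1, 0.2, -1.7]
opening: 0.673
finger_force: 33.1
```

Request:
step_arm([
  [4.8,[0,0,0.1],[0,0,0]],
  [4.8,[0,0,0],[0,0,0]],
])

```text
t: 17.62
tcp_pos: [662.2, 104.9, 12.5]
tool_rot: [180.0, -0.0, -94.4]
contact_force: [1.0, 0.1, -1.5]
opening: 0.676
finger_force: 33.1
```

Request:
step_arm([
  [4.8,[0,0.1,0.1],[0,0,0]],
  [4.8,[0,0,0],[0,0,0]],
])

```text
t: 17.88
tcp_pos: [661.2, 104.9, 11.6]
tool_rot: [-180.0, 0.0, -94.4]
contact_force: [0.5, -1.0, -1.7]
opening: 0.674
finger_force: 33.0
```

Request:
step_arm([
  [4.8,[0,0,0.05],[0,0,0]],
  [4.8,[0,0,0],[0,0,0]],
])

```text
t: 18.12
tcp_pos: [661.2, 104.9, 11.5]
tool_rot: [-180.0, -0.0, -94.4]
contact_force: [-2.0, 0.0, 2.0]
opening: 0.677
finger_force: 33.4
```

Request:
step_arm([
  [7,[0,0,0],[0,0,0]],
  [8.5,[0,0,0],[0,0,0]],
  [8.5,[0,0,0],[0,0,0]],
  [8.5,[0,0,0],[0,0,0]],
  [8.5,[0,0,-1.5],[0,0,0]],
  [8.5,[0,0,-4],[0,0,0]],
  [8.5,[0,0,-6],[0,0,0]],
  [8.5,[0,0,-4],[0,0,-9.1]],
  [8.5,[0,0,0],[0,0,0]],
  [8.5,[0,0,0],[0,0,0]],
])

```text
t: 19.38
tcp_pos: [660.8, 104.9, 166.4]
tool_rot: [-180.0, 0.0, -85.4]
contact_force: [-0.2, -0.2, -0.3]
opening: 0.994
finger_force: 0.0
```

```bash
python3 -c "
from h import *
go(446.2,-325.5,130,-85.3)"
```

```text
at [660.8 104.9 166.4] [-1.800e+02  3.000e-02 -8.537e+01] t 19.38
  turn z -0.1  then shift cm [41.14 24.91  3.64]
```

Request:
step_arm([
  [8.5,[5,3,0],[0,0,0]],
  [8.5,[5,3,0],[0,0,0]],
  [8.5,[5,3,0],[0,0,0]],
  [8.5,[5,3,0],[0,0,0]],
  [8.5,[5,3,0],[0,0,0]],
  [8.5,[5,3,0],[0,0,0]],
  [8.5,[5,3,0],[0,0,0]],
  [8.5,[5,3,0],[0,0,0]],
  [8.5,[1.1,0.9,1.5],[0,0,0]],
  [8.5,[0,0,2],[0,0,0]],
  [8.5,[0,0,0],[0,0,0]],
  [8.5,[0,0,0],[0,0,0]],
])

```text
t: 20.88
tcp_pos: [447.0, -324.6, 131.0]
tool_rot: [180.0, 0.0, -85.3]
contact_force: [0.5, 0.7, -0.4]
opening: 0.998
finger_force: 0.0
```

```bash
python3 -c "
from h import *
go(446.2,-325.5,20,-85.3)"
```

```text
at [ 447.  -324.6  131. ] [179.96   0.   -85.25] t 20.88
  turn z 0.0  then shift cm [ 0.08  0.09 11.1 ]
```

Request:
step_arm([
  [8.5,[0.1,0.1,3],[0,0,0]],
  [8.5,[0,0,3],[0,0,0]],
  [8.5,[0,0,2.5],[0,0,0]],
  [8.5,[0,0,1.7],[0,0,0]],
  [8.5,[0,0,0.8],[0,0,0]],
  [8.5,[0,0,0],[0,0,0]],
  [8.5,[0,0,0],[0,0,0]],
])

```text
t: 21.75
tcp_pos: [446.5, -326.3, 22.1]
tool_rot: [-179.9, -0.1, -85.3]
contact_force: [0.7, 0.1, -0.6]
opening: 0.994
finger_force: 0.0
```

Request:
step_arm([
  [2.5,[0,0,0],[0,0,0]],
  [2.5,[0,0,0],[0,0,0]],
  [2.5,[0,0,0],[0,0,0]],
  [2.5,[0,0,0],[0,0,0]],
  [2.5,[0,0,0],[0,0,0]],
  [2.5,[0,0,0],[0,0,0]],
  [2.5,[0,0,0],[0,0,0]],
  [2.5,[0,0,0],[0,0,0]],
], grip_force=40)

```text
t: 22.75
tcp_pos: [446.3, -326.3, 21.5]
tool_rot: [-179.9, -0.0, -85.3]
contact_force: [0.8, 0.7, 6.0]
opening: 0.397
finger_force: 40.9
```

Request:
step_arm([
  [2.5,[0,0,-1],[0,0,0]],
  [2.5,[0,0,-2],[0,0,0]],
  [2.5,[0,0,-3],[0,0,0]],
  [2.5,[0,0,0],[0,0,-7.1]],
  [2.5,[0,0,0],[0,0,0]],
  [2.5,[0,0,0],[0,0,0]],
])

```text
t: 23.5
tcp_pos: [444.7, -325.7, 80.3]
tool_rot: [179.9, 0.1, -78.3]
contact_force: [0.5, 0.2, -1.8]
opening: 0.395
finger_force: 40.3
```

```bash
python3 -c "
from h import *
go(609,-327,80,-78.2)"
```

```text
at [ 444.7 -325.7   80.3] [ 1.7989e+02  9.0000e-02 -7.8340e+01] t 23.5
  turn z -0.1  then shift cm [  3.48 -16.05   0.03]
```

Request:
step_arm([
  [2.5,[0.9,-4,0],[0,0,-0.1]],
  [2.5,[0.9,-4,0],[0,0,0]],
  [2.5,[0.9,-4,0],[0,0,0]],
  [2.5,[0.8,-4,0],[0,0,0]],
  [2.5,[0,0,0],[0,0,0]],
  [2.5,[0,0,0],[0,0,0]],
  [2.5,[0,0,0],[0,0,0]],
])

```text
t: 24.38
tcp_pos: [608.2, -327.5, 80.7]
tool_rot: [179.9, 0.0, -78.2]
contact_force: [-0.4, 0.0, -2.6]
opening: 0.396
finger_force: 40.7
```

```bash
python3 - <<'E'
from h import *
go(609,-327,24.5,-78.2)
from rig import capture
p,d=capture("scene"); cv2.imwrite("pics/s3.png",cv2.resize(p[150:300,80:280,::-1],None,fx=4,fy=4))
E
```

```text
at [ 608.2 -327.5   80.7] [ 1.7992e+02  5.0000e-02 -7.8170e+01] t 24.38
  turn z 0.0  then shift cm [-0.03 -0.09  5.62]
```

View pics/s3.png

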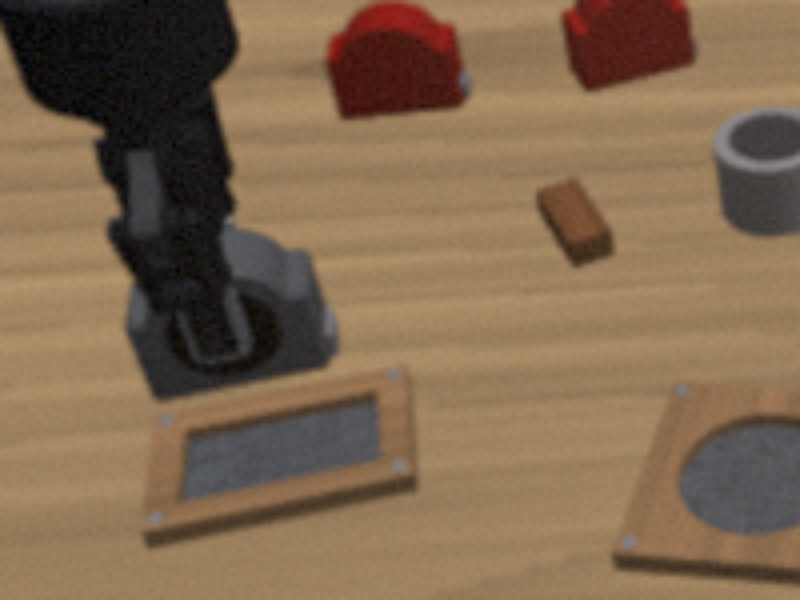

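The tape hangs level at crop (235,320), parallel to its tray at (280,450), hook to the right. Lowering it now.

Request:
step_arm([
  [2.5,[0,-0.1,1.5],[0,0,0]],
  [2.5,[0,0,1.5],[0,0,0]],
  [2.5,[0,0,1],[0,0,0]],
  [2.5,[0,0,0.7],[0,0,0]],
  [2.5,[0,0,0.3],[0,0,0]],
  [2.5,[0,0,0.2],[0,0,0]],
  [2.5,[0,0,0.2],[0,0,0]],
  [2.5,[0,0,0],[0,0,0]],
  [2.5,[0,0,0],[0,0,0]],
])

```text
t: 25.55
tcp_pos: [610.6, -327.3, 27.3]
tool_rot: [-180.0, -0.0, -78.1]
contact_force: [-0.4, 0.3, -2.4]
opening: 0.391
finger_force: 40.8
```

Request:
step_arm([
  [2.5,[0,0,0.1],[0,0,0]],
  [2.5,[0,0,0],[0,0,0]],
])

```text
t: 25.8
tcp_pos: [610.4, -327.2, 26.0]
tool_rot: [180.0, 0.0, -78.1]
contact_force: [0.3, 0.7, -2.8]
opening: 0.393
finger_force: 40.8
```

Request:
step_arm([
  [2.5,[0,0.15,0.1],[0,0,0]],
  [2.5,[0,0,0],[0,0,0]],
])

```text
t: 26.05
tcp_pos: [608.8, -327.6, 24.9]
tool_rot: [180.0, 0.0, -78.1]
contact_force: [0.8, -0.2, -1.5]
opening: 0.389
finger_force: 40.8
```

Request:
step_arm([
  [2.5,[0,0,0.05],[0,0,0]],
  [2.5,[0,0,0],[0,0,0]],
])

```text
t: 26.3
tcp_pos: [609.1, -327.6, 24.6]
tool_rot: [-180.0, -0.0, -78.1]
contact_force: [-0.0, -0.2, -2.2]
opening: 0.394
finger_force: 40.8
```

Request:
step_arm([
  [2.5,[0,0,0.05],[0,0,0]],
  [2.5,[0,0,0],[0,0,0]],
])

```text
t: 26.55
tcp_pos: [609.1, -327.6, 24.6]
tool_rot: [-180.0, -0.0, -78.1]
contact_force: [-1.6, 0.3, 0.8]
opening: 0.388
finger_force: 41.2
```

Request:
step_arm([
  [2.5,[0,0,0.05],[0,0,0]],
  [2.5,[0,0,0],[0,0,0]],
])

```text
t: 26.8
tcp_pos: [609.1, -327.6, 24.6]
tool_rot: [-180.0, -0.0, -78.1]
contact_force: [-2.3, 2.3, 5.5]
opening: 0.392
finger_force: 41.7
```

Request:
step_arm([
  [4,[0,0,0],[0,0,0]],
  [5,[0,0,0],[0,0,0]],
  [8.5,[0,0,0],[0,0,0]],
  [8.5,[0,0,0],[0,0,0]],
  [8.5,[0,0,0],[0,0,0]],
  [8.5,[0,0,-1.5],[0,0,0]],
  [8.5,[0,0,-4],[0,0,0]],
  [8.5,[0,0,-5],[0,0,0]],
  [8.5,[0,0,-1.5],[0,0,0]],
  [8.5,[0,0,0],[0,0,0]],
  [8.5,[0,0,0],[0,0,0]],
])

```text
t: 28.18
tcp_pos: [608.0, -327.1, 141.9]
tool_rot: [179.9, 0.1, -78.1]
contact_force: [0.5, 0.6, -0.3]
opening: 0.99
finger_force: 0.0
```

```bash
python3 -c "
from h import *
go(438.7,-101.5,130)"
```

```text
at [ 608.  -327.1  141.9] [ 1.7986e+02  1.1000e-01 -7.8140e+01] t 28.18
  turn z -0.0  then shift cm [-25.56  11.93   1.19]
```

Request:
step_arm([
  [8.5,[-4.5,2.1,0],[0,0,0]],
  [8.5,[-4.5,2.1,0],[0,0,0]],
  [8.5,[-4.5,2.1,0],[0,0,0]],
  [8.5,[-4.5,2.1,0],[0,0,0]],
  [8.5,[-4.5,2.1,0],[0,0,0]],
  [8.5,[-3.1,1.4,0],[0,0,0]],
  [8.5,[0,0,3],[0,0,0]],
  [8.5,[0,0,2],[0,0,0]],
  [8.5,[0,0,0],[0,0,0]],
  [8.5,[0,0,0],[0,0,0]],
])

```text
t: 29.42
tcp_pos: [440.0, -101.7, 93.5]
tool_rot: [180.0, -0.0, -78.1]
contact_force: [-0.4, -0.9, 0.1]
opening: 0.995
finger_force: 0.0
```

```bash
python3 -c "
from h import *
go(438.7,-101.5,9)"
```

```text
at [ 440.  -101.7   93.5] [ 1.7996e+02 -1.0000e-02 -7.8110e+01] t 29.43
  turn z -0.0  then shift cm [-0.04  0.12  8.45]
```

Request:
step_arm([
  [8.5,[0,0.1,2.5],[0,0,0]],
  [8.5,[0,0,2.5],[0,0,0]],
  [8.5,[0,0,2],[0,0,0]],
  [8.5,[0,0,1],[0,0,0]],
  [8.5,[0,0,0.4],[0,0,0]],
  [8.5,[0,0,0],[0,0,0]],
  [8.5,[0,0,0],[0,0,0]],
])

```text
t: 30.3
tcp_pos: [439.4, -101.7, 10.2]
tool_rot: [-179.9, -0.0, -78.1]
contact_force: [0.2, 0.7, 0.3]
opening: 0.995
finger_force: 0.0
```

Request:
step_arm([
  [4.8,[0,0,0],[0,0,0]],
  [4.8,[0,0,0],[0,0,0]],
  [4.8,[0,0,0],[0,0,0]],
  [4.8,[0,0,0],[0,0,0]],
  [4.8,[0,0,0],[0,0,0]],
  [4.8,[0,0,0],[0,0,0]],
  [4.8,[0,0,0],[0,0,0]],
], grip_force=40)

```text
t: 31.18
tcp_pos: [439.5, -101.7, 10.3]
tool_rot: [-179.9, -0.0, -78.1]
contact_force: [-0.8, 0.2, 4.9]
opening: 0.693
finger_force: 42.8
```

Request:
step_arm([
  [4.8,[0,0,-1],[0,0,0]],
  [4.8,[0,0,-2],[0,0,0]],
  [4.8,[0,0,-3],[0,0,0]],
  [4.8,[0,0,0],[0,0,0]],
  [4.8,[0,0,0],[0,0,0]],
])

```text
t: 31.8
tcp_pos: [437.8, -101.8, 68.9]
tool_rot: [179.9, 0.0, -78.2]
contact_force: [-0.5, -0.2, -2.5]
opening: 0.688
finger_force: 44.1
```

```bash
python3 -c "
from h import *
go(650,-112,70)"
```

```text
at [ 437.8 -101.8   68.9] [ 1.7991e+02  4.0000e-02 -7.8150e+01] t 31.8
  turn z -0.0  then shift cm [  5.36 -20.55  -0.11]
```

Request:
step_arm([
  [4.8,[1,-4,0],[0,0,0]],
  [4.8,[1,-4,0],[0,0,0]],
  [4.8,[1,-4,0],[0,0,0]],
  [4.8,[1,-4,0],[0,0,0]],
  [4.8,[1,-4,0],[0,0,0]],
  [4.8,[0.4,-0.6,0],[0,0,0]],
  [4.8,[0,0,0],[0,0,0]],
  [4.8,[0,0,0],[0,0,0]],
  [4.8,[0,0,0],[0,0,0]],
])

```text
t: 32.92
tcp_pos: [650.6, -112.1, 69.6]
tool_rot: [180.0, 0.0, -78.1]
contact_force: [-0.4, -0.3, -2.9]
opening: 0.69
finger_force: 44.2
```

```bash
python3 -c "
from h import *
go(650,-112,13.3)"
```

```text
at [ 650.6 -112.1   69.6] [ 1.7996e+02  1.0000e-02 -7.8120e+01] t 32.92
  turn z -0.0  then shift cm [-0.03  0.06  5.63]
```

Request:
step_arm([
  [4.8,[0,0.1,1.5],[0,0,0]],
  [4.8,[0,0,1.5],[0,0,0]],
  [4.8,[0,0,1],[0,0,0]],
  [4.8,[0,0,0.7],[0,0,0]],
  [4.8,[0,0,0.3],[0,0,0]],
  [4.8,[0,0,0.2],[0,0,0]],
  [4.8,[0,0,0.2],[0,0,0]],
  [4.8,[0,0,0],[0,0,0]],
  [4.8,[0,0,0],[0,0,0]],
])

```text
t: 34.05
tcp_pos: [650.7, -112.4, 15.9]
tool_rot: [-180.0, -0.0, -78.1]
contact_force: [-0.3, 0.1, -2.3]
opening: 0.693
finger_force: 44.2
```

Request:
step_arm([
  [4.8,[0,0,0.1],[0,0,0]],
  [4.8,[0,0,0],[0,0,0]],
])

```text
t: 34.3
tcp_pos: [650.5, -112.4, 14.5]
tool_rot: [180.0, 0.0, -78.1]
contact_force: [0.5, 0.5, -2.7]
opening: 0.689
finger_force: 44.2
```

Request:
step_arm([
  [4.8,[0,0,0.1],[0,0,0]],
  [4.8,[0,0,0],[0,0,0]],
])

```text
t: 34.55
tcp_pos: [650.6, -112.4, 13.5]
tool_rot: [180.0, -0.0, -78.1]
contact_force: [0.2, -0.5, -3.3]
opening: 0.69
finger_force: 44.4
```

Request:
step_arm([
  [4.8,[0,0,0.05],[0,0,0]],
  [4.8,[0,0,0],[0,0,0]],
])

```text
t: 34.8
tcp_pos: [650.6, -112.4, 13.5]
tool_rot: [-180.0, -0.0, -78.1]
contact_force: [-1.8, 0.0, -0.6]
opening: 0.693
finger_force: 44.6
```

Request:
step_arm([
  [4.8,[0,0,0.05],[0,0,0]],
  [4.8,[0,0,0],[0,0,0]],
])

```text
t: 35.05
tcp_pos: [650.6, -112.4, 13.4]
tool_rot: [-180.0, -0.0, -78.1]
contact_force: [-3.2, 0.7, 4.6]
opening: 0.691
finger_force: 45.0
```

Seated. Releasing, then backing out toward the robot so the cameras have a clear view.

Request:
step_arm([
  [7,[0,0,0],[0,0,0]],
  [8.5,[0,0,0],[0,0,0]],
  [8.5,[0,0,0],[0,0,0]],
  [8.5,[0,0,0],[0,0,0]],
  [8.5,[0,0,-1.5],[0,0,0]],
  [8.5,[0,0,-4],[0,0,0]],
  [8.5,[0,0,-6],[0,0,0]],
  [8.5,[0,0,-6],[0,0,0]],
  [8.5,[0,0,-5],[0,0,0]],
  [8.5,[0,5,0],[0,0,0]],
  [8.5,[0,5,0],[0,0,0]],
  [8.5,[0,5,0],[0,0,0]],
])

```text
t: 36.55
tcp_pos: [502.3, -143.6, 238.9]
tool_rot: [-179.9, -0.0, -78.1]
contact_force: [-0.5, 0.0, 0.8]
opening: 0.997
finger_force: 0.0
```

Request:
step_arm([
  [8.5,[0,5,0],[0,0,0]],
  [8.5,[0,5,0],[0,0,0]],
  [8.5,[0,2,0],[0,0,0]],
  [8.5,[0,0,0],[0,0,0]],
  [8.5,[0,0,0],[0,0,0]],
])

```text
t: 37.17
tcp_pos: [387.6, -168.0, 238.2]
tool_rot: [-179.9, -0.0, -78.1]
contact_force: [0.6, -0.6, -0.1]
opening: 0.998
finger_force: 0.0
```

```bash
python3 - <<'E'
from h import *
from rig import capture
for n in("top","scene"):
    p,d=capture(n); np.savez(n+"2.npz",p=p,d=d); cv2.imwrite(f"pics/{n}2.png",p[:,:,::-1])
X=cloud("top",d:=np.load("top2.npz")['d'])
m=np.nan_to_num(X[:,:,2])>17; m[:80]=0; m[220:]=0; m[:,:140]=0; m[:,510:]=0
n,l,st,ce=cv2.connectedComponentsWithStats(m.astype('uint8'))
for i in range(1,n):
    if st[i,4]>60: P=X[l==i]; print(ce[i].round(),*rect(P),round(np.percentile(P[:,2],97),1))
E
```

```text
[277. 116.] [659.8 105.3] [100.3  59.9] 85.1 46.1
[376. 120.] [ 649.4 -112.4] [59.6 59.1] -42.6 51.5
[183. 137.] [612.8 312.4] [112.2  48.8] 79.4 54.9
[474. 138.] [ 608.  -326.8] [72.7 35.3] -77.4 66.3
[392. 209.] [448.8 -76.4] [262.6  78.3] 89.6 590.4
```

View pics/scene2.png

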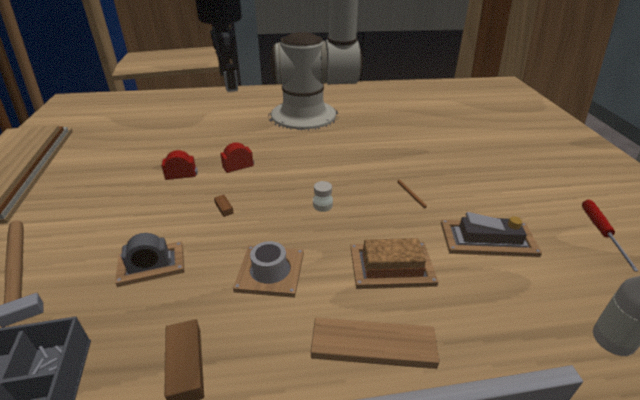

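View pics/top2.png

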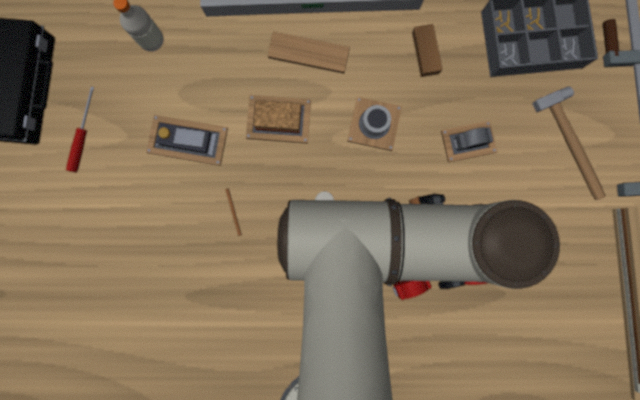

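Both pictures show all four tools in their recesses: plane (490,232), sander (394,258), tin (270,262) and tape (148,252) in the scene view. Their centres are within 1.5 mm of the recess centres and their tops are about 3 mm higher than on the bench, which matches the recess floor. The jar still stands at (322,196).

```bash
python3 -c "
from rig import sign_off
print(sign_off())"
```

```text
the job is handed in; nothing more can be done
None
```

All four tools are upright and fully down in their own recesses, the glue jar stands where it was, and the job was handed in at about 37 s.

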